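# Cover two sample jars with their own lids

### The arm

A 7-joint arm with a two-finger parallel gripper is mounted at the origin on the work surface. World frame = base frame: x ahead of the robot, y to its left, z up, the work surface at z = 0. Lengths are in m, angles in rad, forces in N, time in s.
With the tool pointing down it reaches from about 0.4 to 0.85 m from the base axis. Payload 4.5 kg.
Tool frame: the origin (TCP) lies on the centre line of the jaws, within the pads' length; the fingertips stand 8 mm ahead of it and the grasp point (between the pads) lies 11 mm behind it; z points along the fingers, x is the direction in which the jaws open and shut, and the axes are right-handed (so a half turn about z gives the same grasp; the last joint's range is limited). The gripper opens to 88 mm and grips with 3 to 60 N. Pads are 18 mm wide; open, the fingers measure 123 mm over their backs; the gripper's body (75 mm by 187 mm) begins 45 mm behind the grasp point.
Start: joints at [-1.184, 0.689, -0.195, 1.565, 0.157, 0.902, -0.215], TCP at [0.216, 0.587, 0.247] pointing down, gripper open.
Joint ranges: [-3.01, 3.01], [-0.46, 2.08], [-1.47, 1.51], [0.13, 2.56], [-1, 4.14], [0.04, 2.09], [-2.66, 2.66]. Speed limits (rad/s): [2.57, 2.57, 3.14, 3.14, 3.14, 3.14, 3.14].

### API

Orientations are given as a unit quaternion [x, y, z, w].
In Python, from plant import r gives the robot as it stands.
- The arm moves only by the shell command python3 -m pendant 'ROWS' [FORCE]. ROWS is JSON, a list of rows, each a list of 3 entries, a list of its own where there are three numbers: the turn, a rotation vector about the tool's x, y, z in rad, then the shift along the tool's x, y, z in m, then the opening, from 0 (shut) to 1 (fully open). In form: [[[wx, wy, wz], [tx, ty, tz], claw], ...]. A call has 1 to 10 rows; each row is the pose to reach, as a shift and turn from the pose commanded when the call began, along the tool's axes at that moment; what a row does not reach only later rows make up. A row lasts 1/10 s, in which the tool goes at most 50 mm and 8.59 degrees, less where a joint would pass 70% of its speed; a pose out of reach is approached as far as the arm can. A call with a gripper value outside its range is refused whole. The fingers move at their own pace and stop on an object; FORCE is the grip in N (left out, the last holds). Time passes only in rows, so rows that repeat a pose let the fingers close. It gives the time, the measured TCP pose, the force and the opening at its end, in the units of the state.
- r.get_state(): the state, without advancing time (a new reading comes with each control period).
- r.snapshot(name): name is "side" or "top"; returns a dict with "image" (420x560x3 uint8, red, green, blue), "mtx" (3x3 intrinsics, pixels), "dist" ([k1, k2, p1, p2, k3] as OpenCV has them; the pictures are not rectified), "R" (3x3) and "t" (3): a world point X has camera coordinates R X + t. Camera axes: x right, y down, z forward; pixel columns grow to the right and rows downward; lengths in m; the calibration is good to about 2 mm. A picture is of the moment at which its call begins. There is no depth.
- r.finish_job(): hands the job in, once; it reports no verdict.
The state is a dict: "clock": time; "q": joint angles; "qd": joint speeds; "joint_torque": joint torques, N m; "tool_pos": TCP position; "eef_rot": TCP orientation; "contact_force": force on the tool from outside, world axes, zero at the start; "moment": the same for the moment, N m; "opening": opening from 0.0 (shut) to 1.0 (fully open).
Only numpy, scipy, OpenCV 4.12 (cv2) and the standard library are available. Lean on these libraries where they do the work, as an engineer would, in place of code of your own. Each camera call takes 0.05 s, during which the arm holds its last target. There are 200 camera calls.

### The job

Put the matching lid on each of the two open white sample jars: the wide lid on the wide jar and the lid that fits the narrow jar on the narrow one, each sitting flat on the rim all round with its knob up. Leave the jars standing upright where they are; the smallest lid belongs to neither.

Things in the scene. Friction and masses are not known exactly. Their poses are not given: they have to be found in the camera images.
- jar_large: the wide open white jar, a round pot standing loose on the bench (0.3 kg): 84 mm outside diameter, 70 mm tall, mouth 76 mm across, wall 4 mm. Origin: centre of its underside; z up. Its lid's origin, seated, is at z = 58 mm. A bottle 100 mm tall and small things under 50 mm stand among the jars and lids; taller equipment is along the far edge and sides.
- jar_small: the narrow open white jar, a round pot standing loose on the bench (0.2 kg): 60 mm outside diameter, 56 mm tall, mouth 52 mm across, wall 4 mm. Origin: centre of its underside; z up. Its lid's origin, seated, is at z = 44 mm.
- lid_large: the wide white lid, loose on the bench, knob up: round plate 92 mm across, top at z = 16 mm, underside at 12 mm; black cylindrical knob on its centre, 22 mm across, from z = 16 to 46 mm; below, a centring plug 12 mm deep, 66 mm across at the plate, 54 mm at the bottom, on which it stands. Origin: centre of the plug's bottom; z up. 90 g; 5 mm of play in the wide jar.
- lid_small: the middle-sized white lid, loose on the bench, knob up: round plate 68 mm across, top at z = 16 mm, underside at 12 mm; black cylindrical knob on its centre, 22 mm across, from z = 16 to 46 mm; below, a centring plug 12 mm deep, 42 mm across at the plate, 30 mm at the bottom, on which it stands. Origin: centre of the plug's bottom; z up. 60 g; 5 mm of play in the narrow jar. A like lid 48 mm across is not wanted.

How it is judged:
At the end, for the whole second after the job is handed in: Wide lid on wide jar, middle-sized lid on narrow jar: centres within 12 mm seen from above, each lid within 5 mm of its seated height, lids and jars upright within 0.15 rad and at rest (under 0.02 m/s), each jar within 50 mm of where it started (horizontal distance between lid_large and jar_large below 0.012 m and z of lid_large in the frame of jar_large between 0.053 and 0.063 m and angle between each of lid_large, jar_large, lid_small, jar_small's own z axis and vertical below 0.15 rad and distance of each of jar_large, jar_small from where it was at the start of the episode below 0.05 m and linear speed of each of lid_large, jar_large, lid_small, jar_small below 0.02 m/s and horizontal distance between lid_small and jar_small below 0.012 m and z of lid_small in the frame of jar_small between 0.039 and 0.049 m); the robot touches nothing.
It fails at once if the wide jar is knocked over (angle between jar_large's own z axis and vertical above 0.7 rad).
It fails at once if the narrow jar is knocked over (angle between jar_small's own z axis and vertical above 0.7 rad).
It also fails if it takes over 64 s, if anything falls off the work surface, if the arm or the gripper's body presses on something with over 40 N, if the wrist force passes 120 N, or if a joint passes its speed limit or range.

## Working session

There is one attempt and no reset: what is moved stays moved. The work goes in short steps, Python scripts to look and compute and a shell command to move; the robot and the scene stay as the last step left them, time stands still between calls to the robot, and variables do not carry over. Pictures are saved under pics/ and viewed, about 8 in all and at most 12, crops included, and the job is handed in when it is done.

```bash
mkdir -p pics; python3 - <<'E'
from plant import r
import cv2
for n in("top","side"):
    s=r.snapshot(n); cv2.imwrite(f"pics/{n}0.png",s["image"][:,:,::-1]); print(n,s["mtx"],s["dist"],s["R"],s["t"])
print(r.get_state())
E
```

```text
top [[510.28314915   0.         270.92392996]
 [  0.         510.28314915 212.49515214]
 [  0.           0.           1.        ]] [-0.13892492  0.          0.          0.          0.        ] [[-0.00624022 -0.99974903 -0.02151591]
 [-0.99858934  0.00736466 -0.05258414]
 [ 0.0527294   0.02115742 -0.99838468]] [0.02366195 0.53689047 1.03015117]
side [[500.90991559   0.         269.71589354]
 [  0.         500.90991559 207.13607864]
 [  0.           0.           1.        ]] [-0.02482285  0.          0.          0.          0.        ] [[ 0.97486026 -0.22270068  0.00720316]
 [-0.13921942 -0.63402919 -0.760674  ]
 [ 0.17396963  0.74054804 -0.64909412]] [-0.51570021  0.09207875  1.10566991]
{'clock': 0.1, 'q': array([-1.18418906,  0.68990154, -0.19454882,  1.56619112,  0.15730854,
        0.90250297, -0.21509723]), 'qd': array([-0.00014585, -0.00323992,  0.0010712 , -0.00162171, -0.00052146,
        0.00112154, -0.00166837]), 'joint_torque': array([-3.38768325e-03, -5.28495455e+01, -1.27211541e+00, -1.53837883e+01,
       -5.27487556e-02,  1.91264466e-03,  4.64159211e-05]), 'tool_pos': array([0.21580111, 0.58599539, 0.2460031 ]), 'eef_rot': array([ 8.20194579e-01,  5.72084089e-01, -6.28922814e-04,  5.02221635e-04]), 'contact_force': array([ 0.15606296, -0.18614251,  0.33161916]), 'moment': array([ 0.03512288,  0.03047191, -0.05572141]), 'opening': 0.9976870977281215}
```

View pics/top0.png

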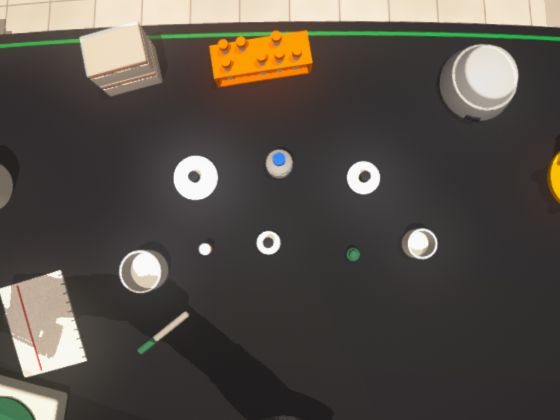

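View pics/side0.png

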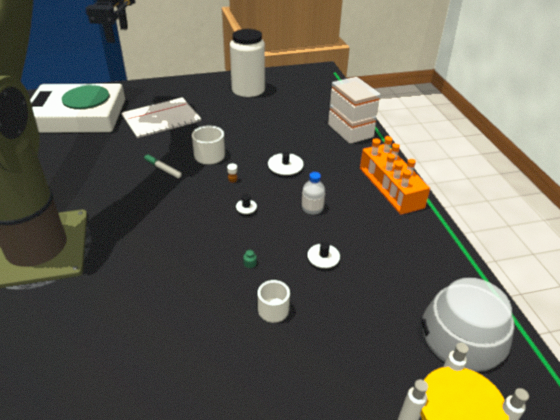

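The top view (0.8 image px per mm or less) shows the wide lid at (195,177), the middle lid at (363,177), the wide jar at (143,271), the narrow jar at (420,243), the small decoy lid at (268,243) and the bottle at (279,163). The side view agrees.

```bash
cat > h.py <<'E'
from plant import r
import cv2, numpy as np
from scipy.optimize import least_squares
from scipy.spatial.transform import Rotation as Ro
def ray(s,uv,z):
    n=cv2.undistortPoints(np.float64(uv).reshape(-1,1,2),s["mtx"],s["dist"]).reshape(-1,2)
    R,t=np.array(s["R"]),np.array(s["t"]).ravel(); C=-R.T@t
    d=np.c_[n,np.ones(len(n))]@R
    return C,(C+d*((z-C[2])/d[:,2])[:,None])[:,:2]
def proj(s,X):
    return cv2.projectPoints(np.float64(X).reshape(-1,1,3),cv2.Rodrigues(np.array(s["R"]))[0],np.array(s["t"]),s["mtx"],s["dist"])[0].reshape(-1,2)
def circ(s,c,z,rad,far,win=40,th=110):
    g=cv2.cvtColor(s["image"],cv2.COLOR_RGB2GRAY); m=(g>th).astype(np.uint8)
    w=np.zeros_like(m); cv2.circle(w,c,win,1,-1); m&=w
    cs=cv2.findContours(m,0,1)[0]; k=max(cs,key=cv2.contourArea)
    p=cv2.convexHull(k).reshape(-1,2); C,X=ray(s,p,z)
    if far:  # rim hides the base on the side away from the camera
        c0=X.mean(0); o=(c0-C[:2]); X=X[(X-c0)@o>0]
    f=lambda v:np.hypot(*(X-v[:2]).T)-v[2]
    q=least_squares(lambda v:f([*v,rad]),X.mean(0)).x; fr=least_squares(f,[*q,rad]).x
    return q,np.abs(f([*q,rad])).max(),fr
def go(p):
    st=r.get_state(); return np.round(Ro.from_quat(st["eef_rot"]).inv().apply(np.array(p)-st["tool_pos"]),4)
E
python3 - <<'E'
from h import *
for n,cc in dict(top=[(195,177),(363,177),(143,271),(420,243)],side=[(286,164),(324,256),(208,143),(274,299)]).items():
    s=r.snapshot(n)
    for nm,c,z,rad,f in zip("LL LS JL JS".split(),cc,(.016,.016,.07,.056),(.046,.034,.042,.03),(0,0,1,1)):
        q,e,fr=circ(s,c,z,rad,f,27 if n=="side" else 32); print(n,nm,q.round(4),e.round(4),fr.round(4))
st=r.get_state();print(Ro.from_quat(st["eef_rot"]).as_matrix().round(3),st["tool_pos"])
E
```

```text
top LL [0.6111 0.1763] 0.0016 [0.6108 0.1763 0.0469]
top LS [ 0.6079 -0.1697] 0.0013 [ 0.608  -0.1697  0.0347]
top JL [0.4207 0.2778] 0.0005 [0.4208 0.2775 0.0422]
top JS [ 0.4716 -0.2796] 0.0008 [ 0.4718 -0.2785  0.0308]
side LL [0.611  0.1768] 0.0056 [0.6116 0.1768 0.0493]
side LS [ 0.6078 -0.1701] 0.0034 [ 0.6081 -0.17    0.0361]
side JL [0.4211 0.2818] 0.0032 [0.4214 0.2803 0.0432]
side JS [ 0.4724 -0.2763] 0.0028 [ 0.4721 -0.278   0.0317]
[[ 0.346  0.938 -0.   ]
 [ 0.938 -0.346 -0.001]
 [-0.001  0.    -1.   ]] [0.21587376 0.58615569 0.24622071]
```

Both views agree within about 3 mm: LL (.611,.1765), LS (.608,-.170), JL (.421,.2785), JS (.4715,-.279).

```bash
python3 -m pendant '[[[0,0,0],[-0.248,0.5125,0.02],0.7],[[0,0,0],[-0.248,0.5125,0.02],0.7],[[0,0,0],[-0.248,0.5125,0.02],0.7],[[0,0,0],[-0.248,0.5125,0.02],0.7],[[0,0,0],[-0.248,0.5125,0.02],0.7],[[0,0,0],[-0.248,0.5125,0.02],0.7],[[0,0,0],[-0.248,0.5125,0.02],0.7],[[0,0,0],[-0.248,0.5125,0.02],0.7],[[0,0,0],[-0.248,0.5125,0.02],0.7],[[0,0,0],[-0.248,0.5125,0.02],0.7]]'; python3 -c "
from h import *
print(go([.611,.1765,.1]),r.get_state()['q'].round(2))"
```

```text
clock: 1.2
tool_pos: [0.564, 0.2251, 0.229]
eef_rot: [0.82, 0.572, -0.0, -0.0]
contact_force: [0.9, 0.3, -0.2]
opening: 0.704
[-0.0294  0.0609  0.129 ] [-0.31  0.69 -0.25  1.64  0.21  0.84  0.57]
```

```bash
python3 -m pendant '[[[0,0,0],[-0.029,0.061,0.0],0.7],[[0,0,0],[-0.029,0.061,0.03],0.7],[[0,0,0],[-0.029,0.061,0.07],0.7],[[0,0,0],[-0.029,0.061,0.1],0.7],[[0,0,0],[-0.029,0.061,0.129],0.7],[[0,0,0],[-0.029,0.061,0.129],0.7],[[0,0,0],[-0.029,0.061,0.129],0.7]]'; python3 - <<'E'
from h import *
print(go([.611,.1765,.028]))
a=[cv2.resize(r.snapshot("side")["image"][90:240,200:380,::-1],None,fx=4,fy=4)]
cv2.imwrite("pics/a.png",a[0])
E
```

```text
clock: 1.9
tool_pos: [0.61, 0.1787, 0.1003]
eef_rot: [0.82, 0.572, -0.0, -0.0]
contact_force: [0.7, -0.2, 1.3]
opening: 0.7
[-0.0017  0.0017  0.0723]
```

View pics/a.png

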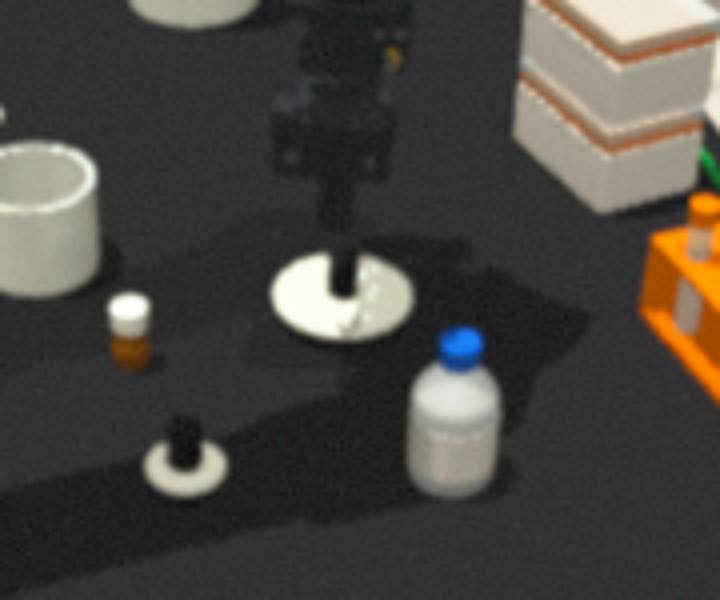

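The crop shows the fingers directly above the wide lid's knob (crop px 340,270), with the bottle well clear. Descend and grip.

```bash
python3 -m pendant '[[[0,0,0],[-0.002,0.002,0.03],0.7],[[0,0,0],[-0.002,0.002,0.055],0.7],[[0,0,0],[-0.002,0.002,0.071],0.7],[[0,0,0],[-0.002,0.002,0.071],0.7],[[0,0,0],[-0.002,0.002,0.071],0.1],[[0,0,0],[-0.002,0.002,0.071],0.1],[[0,0,0],[-0.002,0.002,0.071],0.1],[[0,0,0],[-0.002,0.002,0.071],0.1],[[0,0,0],[-0.002,0.002,0.071],0.1],[[0,0,0],[-0.002,0.002,0.071],0.1]]' 25
```

```text
clock: 2.95
tool_pos: [0.6115, 0.1762, 0.0296]
eef_rot: [0.82, 0.572, 0.0, 0.0]
contact_force: [-0.6, 1.0, 2.5]
opening: 0.243
```

```bash
python3 -m pendant '[[[0,0,0],[0,0,-0.03],0.1],[[0,0,0],[0,0,-0.07],0.1],[[0,0,0],[0,0,-0.11],0.1],[[0,0,0],[0.005,-0.035,-0.12],0.1],[[0,0,0],[0.012,-0.08,-0.12],0.1],[[0,0,0],[0.018,-0.12,-0.12],0.1],[[0,0,0],[0.024,-0.16,-0.12],0.1],[[0,0,0],[0.028,-0.195,-0.12],0.1],[[0,0,0],[0.03,-0.2135,-0.12],0.1],[[0,0,0],[0.03,-0.2135,-0.12],0.1]]';python3 -m pendant '[[[0,0,0],[0,0,0],0.1],[[0,0,0],[0,0,0],0.1]]'; python3 - <<'E'
from h import *
print(go([.421,.2785,.0876]),r.get_state()["opening"])
s=r.snapshot("side")["image"]; t=r.snapshot("top")["image"]
p=np.hstack([cv2.resize(s[60:200,140:280,::-1],(400,400)),cv2.resize(t[200:340,80:220,::-1],(400,400))])
cv2.imwrite("pics/b.png",p)
E
```

```text
clock: 3.95
tool_pos: [0.4182, 0.2797, 0.1493]
eef_rot: [0.819, 0.574, -0.001, -0.001]
contact_force: [-0.3, -0.2, -1.0]
opening: 0.237
clock: 4.15
tool_pos: [0.4229, 0.277, 0.1492]
eef_rot: [0.821, 0.571, 0.0, 0.0]
contact_force: [-0.5, -0.9, 0.1]
opening: 0.24
[ 0.0007 -0.0023  0.0616] 0.2397360796002023
```

View pics/b.png

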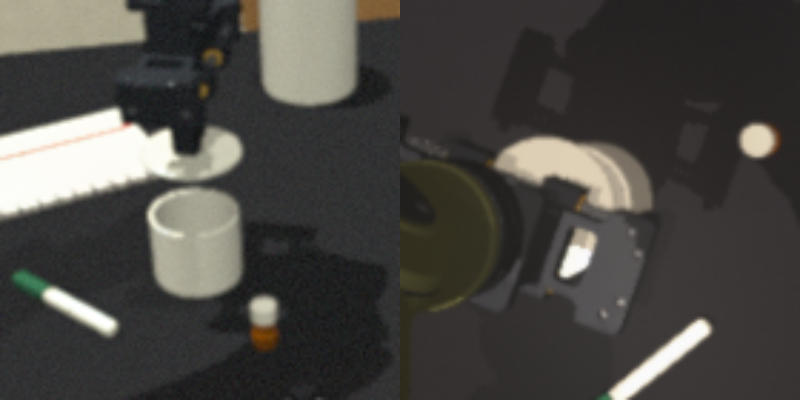

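Side crop: the wide lid hangs level at (190,150), straight above the jar mouth (195,215). Lower it.

```bash
python3 -m pendant '[[[0,0,0],[0,0,0.02],0.1],[[0,0,0],[0,0,0.04],0.1],[[0,0,0],[0,0,0.046],0.1],[[0,0,0],[0,0,0.05],0.1],[[0,0,0],[0,0,0.053],0.1],[[0,0,0],[0,0,0.056],0.1],[[0,0,0],[0,0,0.059],0.1],[[0,0,0],[0,0,0.061],0.1],[[0,0,0],[0,0,0.0615],0.1],[[0,0,0],[0,0,0.0615],0.1]]'
```

```text
clock: 5.25
tool_pos: [0.4213, 0.278, 0.0877]
eef_rot: [0.82, 0.572, 0.0, -0.0]
contact_force: [0.6, 0.0, -1.3]
opening: 0.242
```

```bash
python3 -m pendant '[[[0,0,0],[0,0,0.001],0.1],[[0,0,0],[0,0,0.001],0.3],[[0,0,0],[0,0,0.001],0.6],[[0,0,0],[0,0,0.001],0.6],[[0,0,0],[0,0,0.001],0.6],[[0,0,0],[0,0,-0.02],0.6],[[0,0,0],[0,0,-0.06],0.6],[[0,0,0],[0,0,-0.1],0.6],[[0,0,0],[0,0,-0.12],0.6],[[0,0,0],[0,0,-0.12],0.6]]'; python3 - <<'E'
from h import *
print(go([.608,-.170,.2]),r.get_state()["q"].round(2))
s=r.snapshot("side")
print(proj(s,[[.421,.2785,z] for z in(.074,.104)]))
cv2.imwrite("pics/c.png",cv2.resize(s["image"][100:190,150:270,::-1],(800,600)))
E
```

```text
clock: 6.25
tool_pos: [0.4227, 0.279, 0.2104]
eef_rot: [0.82, 0.572, 0.003, -0.0]
contact_force: [-0.5, 0.1, -0.5]
opening: 0.602
[-0.3572  0.3292  0.0095] [-0.54  0.59 -0.21  1.96  0.21  0.6   0.33]
[[207.29823323 132.50740943]
 [206.46828141 122.751333  ]]
```

View pics/c.png

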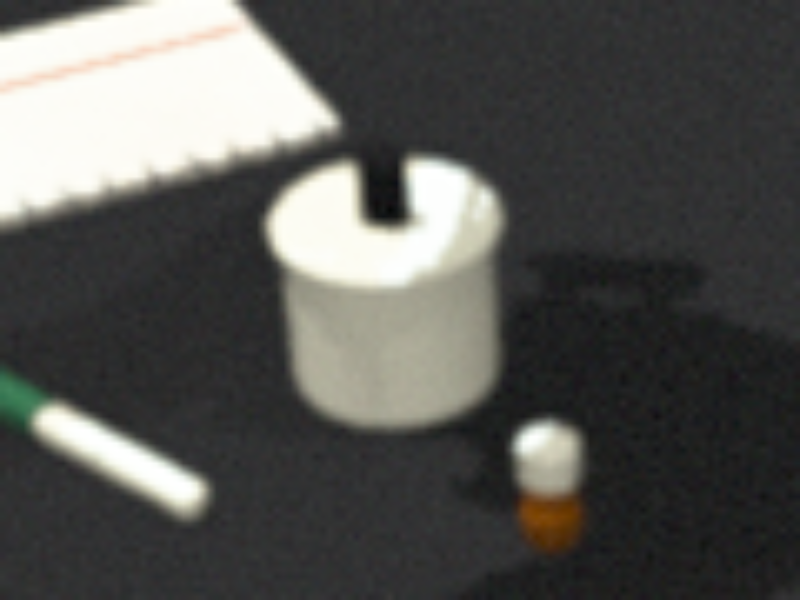

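The wide lid sits flat on its jar (crop 385,220). On to the middle lid.

```bash
python3 -m pendant '[[[0,0,0],[-0.357,0.329,0.01],0.6],[[0,0,0],[-0.357,0.329,0.01],0.6],[[0,0,0],[-0.357,0.329,0.01],0.6],[[0,0,0],[-0.357,0.329,0.01],0.6],[[0,0,0],[-0.357,0.329,0.01],0.6],[[0,0,0],[-0.357,0.329,0.01],0.6],[[0,0,0],[-0.357,0.329,0.01],0.6],[[0,0,0],[-0.357,0.329,0.01],0.6],[[0,0,0],[-0.357,0.329,0.01],0.6],[[0,0,0],[-0.357,0.329,0.01],0.6]]';python3 -m pendant '[[[0,0,0],[0,0,0],0.6],[[0,0,0],[0,0,0],0.6]]'; python3 -c "
from h import *
print(go([.608,-.170,.1]),r.get_state()['q'].round(2))"
```

```text
clock: 7.3
tool_pos: [0.6061, -0.1751, 0.1953]
eef_rot: [0.821, 0.571, -0.002, -0.0]
contact_force: [0.9, -0.3, -0.2]
opening: 0.599
clock: 7.5
tool_pos: [0.6055, -0.171, 0.1955]
eef_rot: [0.821, 0.571, -0.001, -0.001]
contact_force: [-0.2, 0.4, -0.5]
opening: 0.595
[0.0018 0.0023 0.0955] [ 0.37  0.77 -0.3   1.6   0.28  0.83  1.17]
```

```bash
python3 -m pendant '[[[0,0,0],[0.002,0.002,0.03],0.6],[[0,0,0],[0.002,0.002,0.065],0.6],[[0,0,0],[0.002,0.002,0.09],0.6],[[0,0,0],[0.002,0.002,0.09],0.6],[[0,0,0],[0.002,0.002,0.09],0.6],[[0,0,0],[0.002,0.002,0.09],0.6]]'; python3 - <<'E'
from h import *
print(go([.608,-.170,.029]))
s=r.snapshot("side")
cv2.imwrite("pics/d.png",cv2.resize(s["image"][190:310,250:410,::-1],(800,600)))
E
```

```text
clock: 8.1
tool_pos: [0.6102, -0.1687, 0.1091]
eef_rot: [0.82, 0.573, 0.001, 0.001]
contact_force: [0.2, 0.7, 0.5]
opening: 0.597
[-0.0021 -0.0018  0.0801]
```

View pics/d.png

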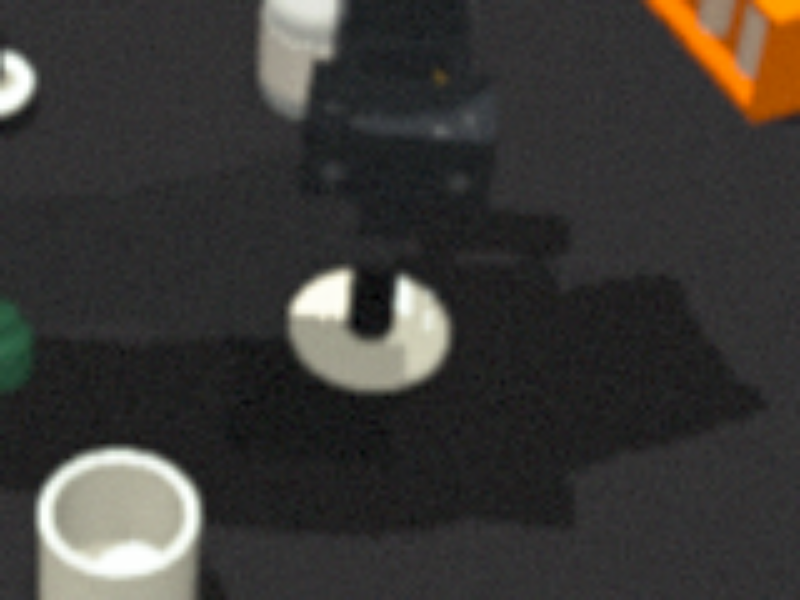

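Knob lies between the fingers, hand about 2–3 mm too far in +x, matching the numbers; correct while descending.

```bash
python3 -m pendant '[[[0,0,0],[-0.002,-0.002,0.03],0.6],[[0,0,0],[-0.002,-0.002,0.06],0.6],[[0,0,0],[-0.002,-0.002,0.08],0.6],[[0,0,0],[-0.002,-0.002,0.08],0.6],[[0,0,0],[-0.002,-0.002,0.08],0.6],[[0,0,0],[-0.002,-0.002,0.08],0.1],[[0,0,0],[-0.002,-0.002,0.08],0.1],[[0,0,0],[-0.002,-0.002,0.08],0.1],[[0,0,0],[-0.002,-0.002,0.08],0.1],[[0,0,0],[-0.002,-0.002,0.08],0.1]]' 25; python3 -c "
from h import *
print(go([.4715,-.279,.1]))"
```

```text
clock: 9.15
tool_pos: [0.6071, -0.1706, 0.0282]
eef_rot: [0.82, 0.572, 0.0, 0.0]
contact_force: [-0.4, 0.5, 3.6]
opening: 0.243
[-0.1485 -0.0897 -0.072 ]
```

```bash
python3 -m pendant '[[[0,0,0],[0,0,-0.03],0.1],[[0,0,0],[0,0,-0.07],0.1],[[0,0,0],[0,0,-0.1],0.1],[[0,0,0],[-0.03,-0.018,-0.11],0.1],[[0,0,0],[-0.065,-0.04,-0.11],0.1],[[0,0,0],[-0.1,-0.061,-0.11],0.1],[[0,0,0],[-0.13,-0.079,-0.11],0.1],[[0,0,0],[-0.1485,-0.09,-0.11],0.1],[[0,0,0],[-0.1485,-0.09,-0.11],0.1],[[0,0,0],[-0.1485,-0.09,-0.11],0.1]]';python3 -m pendant '[[[0,0,0],[0,0,0],0.1],[[0,0,0],[0,0,0],0.1],[[0,0,0],[0,0,0],0.1]]'; python3 - <<'E'
from h import *
print(go([.4715,-.279,.0722]),r.get_state()["opening"])
s=r.snapshot("side")["image"]; t=r.snapshot("top")["image"]
p=np.hstack([cv2.resize(s[220:340,214:334,::-1],(400,400)),cv2.resize(t[180:300,360:480,::-1],(400,400))])
cv2.imwrite("pics/e.png",p)
E
```

```text
clock: 10.15
tool_pos: [0.4715, -0.2787, 0.1377]
eef_rot: [0.82, 0.572, 0.001, 0.0]
contact_force: [0.3, 1.2, -1.0]
opening: 0.239
clock: 10.45
tool_pos: [0.4718, -0.278, 0.1376]
eef_rot: [0.82, 0.573, 0.0, -0.0]
contact_force: [0.4, 0.4, 0.2]
opening: 0.238
[-0.0011 -0.      0.0654] 0.23834729986713424
```

View pics/e.png

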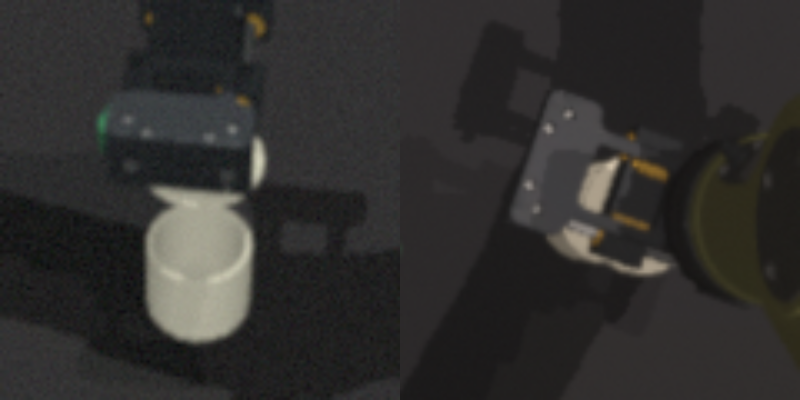

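Side crop: the lid's near edge (200,200) is centred over the jar mouth (200,240). Lower.

```bash
python3 -m pendant '[[[0,0,0],[0,0,0.025],0.1],[[0,0,0],[0,0,0.045],0.1],[[0,0,0],[0,0,0.05],0.1],[[0,0,0],[0,0,0.054],0.1],[[0,0,0],[0,0,0.057],0.1],[[0,0,0],[0,0,0.06],0.1],[[0,0,0],[0,0,0.063],0.1],[[0,0,0],[0,0,0.065],0.1],[[0,0,0],[0,0,0.0655],0.1],[[0,0,0],[0,0,0.066],0.1]]'
```

```text
clock: 11.55
tool_pos: [0.4709, -0.279, 0.0721]
eef_rot: [0.82, 0.572, -0.0, 0.0]
contact_force: [-2.3, 0.0, 8.3]
opening: 0.244
```

```bash
python3 -m pendant '[[[0,0,0],[0,0,0],0.1],[[0,0,0],[0,0,0],0.3],[[0,0,0],[0,0,0],0.6],[[0,0,0],[0,0,0],0.6],[[0,0,0],[0,0,0],0.6],[[0,0,0],[0,0,-0.02],0.6],[[0,0,0],[0,0,-0.06],0.6],[[0,0,0],[0,0,-0.1],0.6],[[0,0,0],[0,0,-0.14],0.6],[[0,0,0],[0,0,-0.14],0.6]]'; python3 -m pendant '[[[0,0,0],[0.15,0.05,0],0.6],[[0,0,0],[0.15,0.05,0],0.6],[[0,0,0],[0.15,0.05,0],0.6],[[0,0,0],[0.15,0.05,0],0.6],[[0,0,0],[0.15,0.05,0],0.6],[[0,0,0],[0.15,0.05,0],0.6],[[0,0,0],[0.15,0.05,0],0.6]]'; python3 - <<'E'
from h import *
S={n:r.snapshot(n) for n in("side","top")}
for n,cc in dict(top=[(143,271),(422,245)],side=[(208,135),(274,292)]).items():
    for nm,c,z,rad in zip(("JL","JS"),cc,(.074,.060),(.046,.034)):
        q,e,fr=circ(S[n],c,z,rad,1,32); print(n,nm,"lid",q.round(4),e.round(4),fr.round(4))
s,t=S["side"]["image"],S["top"]["image"]
f=lambda im,u,v:cv2.resize(im[v-40:v+40,u-50:u+50,::-1],(400,300))
cv2.imwrite("pics/f.png",np.vstack([np.hstack([f(s,208,140),f(s,274,295)]),np.hstack([f(t,143,268),f(t,422,243)])]))
E
```

```text
clock: 12.55
tool_pos: [0.4739, -0.2802, 0.2165]
eef_rot: [0.82, 0.572, 0.003, 0.004]
contact_force: [1.4, 0.3, -0.1]
opening: 0.598
clock: 13.25
tool_pos: [0.5681, -0.1579, 0.2112]
eef_rot: [0.821, 0.571, -0.001, 0.0]
contact_force: [0.6, 0.1, 0.7]
opening: 0.602
top JL lid [0.4204 0.2785] 0.0008 [0.4205 0.2776 0.0467]
top JS lid [ 0.4599 -0.2484] 0.0063 [ 0.4585 -0.2404  0.0402]
side JL lid [0.4219 0.2828] 0.0033 [0.4215 0.2805 0.0481]
side JS lid [ 0.472  -0.2776] 0.0021 [ 0.4715 -0.279   0.0353]
```

View pics/f.png

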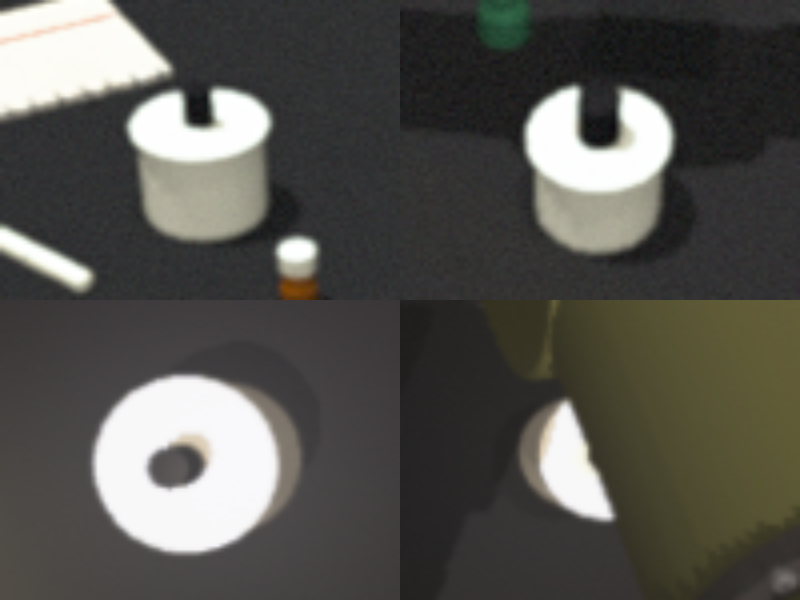

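Both lids are flat in the side view: crop (200,125) for the wide one, (598,140) for the narrow one. Only the narrow jar's top view is blocked by the arm. Let the arm settle, then hand in.

```bash
python3 -m pendant '[[[0,0,0],[0,0,0],0.6],[[0,0,0],[0,0,0],0.6],[[0,0,0],[0,0,0],0.6],[[0,0,0],[0,0,0],0.6],[[0,0,0],[0,0,0],0.6]]'; python3 -c "
from plant import r
print(r.finish_job())"
```

```text
clock: 13.85
tool_pos: [0.5696, -0.1555, 0.2117]
eef_rot: [0.82, 0.572, 0.0, -0.0]
contact_force: [0.6, -0.3, -0.2]
opening: 0.597
the job is handed in; nothing more can be done
None
```

I put the wide lid on the wide jar and the middle-sized lid on the narrow jar, each gripped by its knob. I handed the job in at 13.85 s with the gripper clear of everything.

- **Wide jar:** in both views the lid sits flat. Its measured centre is (0.420, 0.2785) from above and (0.422, 0.283) from the side. The jar measured (0.421, 0.278–0.282) at the start, so they agree within about 5 mm.
- **Narrow jar:** in the side view the lid sits flat, centred at (0.472, -0.278) against the jar's starting (0.4715, -0.279). It made contact at its seated height with about 8 N.
- **Failed check:** the arm hid most of the narrow jar from the top camera, so that measurement (0.460, -0.248) is not usable. The narrow lid's final position rests on the side view and the tool pose at release.
- **Jar movement:** I did not re-measure the jars separately after the lids went on. In the side view both stand upright under their lids.

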